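# Punch the fence-stop blanks and take them off the T-track

## Robot

A 7-joint arm with a two-finger parallel gripper is mounted at the origin on the work surface. World frame = base frame: x ahead of the robot, y to its left, z up, the work surface at z = 0. Lengths are in m, angles in rad, forces in N, time in s.
With the tool pointing down it reaches from about 0.35 to 0.9 m from the base axis. Payload 8.1 kg.
Tool frame: the origin (TCP) lies midway between the tips of the shut fingers; the grasp point (between the pads) lies 19 mm behind it; z points along the fingers, y is the line along which they close (so a half turn about z gives the same grasp; the last joint's range is limited). The gripper opens to 92 mm and grips with 3 to 60 N. Pads are 19 mm wide; open, the fingers measure 130 mm over their backs; the gripper's body (75 mm by 190 mm) begins 47 mm behind the grasp point.
Start: joints at [1.133, 0.434, 0.025, 1.573, -0.012, 1.134, -0.075], TCP at [0.205, -0.59, 0.227] pointing down, gripper open.
Joint ranges: [-2.62, 2.62], [-0.44, 2.09], [-1.27, 1.32], [0.08, 2.57], [-1.32, 4.46], [0.12, 2], [-2.74, 2.74]. Speed limits (rad/s): [2.22, 2.22, 3.01, 3.01, 3.14, 3.14, 3.14].

## Interface

Orientations are given as a rotation vector (axis times angle).
In Python, from cell import env gives the robot as it stands.
- The arm moves only by the tool jog_arm, never from a script. Its argument "increments" is one flat list of numbers, 5 for each row, row after row: the closure, from 0 (fully open) to 1 (shut), then the shift along the world's x, y, z in mm, then the turn about the world's z in degrees. A call has 1 to 8 rows; each row shifts and turns the commanded pose from where the row before left it; what a row does not reach is not made up. A row lasts 1/8 s, in which the tool goes at most 62.5 mm and 10.7 degrees, less where a joint would pass 70% of its speed; a pose out of reach is approached as far as the arm can. A call with a gripper value outside its range is refused whole. The fingers move at their own pace and stop on an object; "grip_force" is the grip in N (left out, the last holds). Time passes only in rows, so rows that do not move let the fingers close. It gives the time, the measured TCP pose, the force, the opening and the grip force at its end, in the units of the state.
- env.get_state(): the state, without advancing time (a new reading comes with each control period).
- env.camera(name): name is "scene" or "top" or "wrist"; returns a dict with "img" (384x512x3 uint8, red, green, blue), "vertical_fov" (degrees; the focal length in pixels is half the picture's height over the tangent of half this angle, whatever the lens; pixels are square), "cx", "cy" (the principal point, pixels), "camera_from_world" (4x4, takes a point from world to camera coordinates); the wrist camera has in their place "hand_eye" (4x4, takes a point from camera to tool coordinates, whose origin is the TCP and whose axes are the flange's). Camera axes: x right, y down, z forward; pixel columns grow to the right and rows downward; lengths in m; the calibration is good to about 2 mm. A picture is of the moment at which its call begins: read the wrist's pose just before it. There is no depth.
- env.job_done(): hands the job in; it is judged then, once.
The state is a dict: "time": time; "qpos": joint angles; "qd": joint speeds; "tau": joint torques, N m; "tool_pos": TCP position; "ee_rot": TCP orientation; "contact_force": force on the tool from outside, world axes, zero at the start; "wrist_torque": the same for the moment, N m; "width": finger opening in m; "finger_force": force on a finger pad.
Only numpy, scipy, OpenCV 4.12 (cv2) and the standard library are available. Lean on these libraries where they do the work, as an engineer would, in place of code of your own. Each camera call takes 0.05 s, during which the arm holds its last target. There are 200 camera calls.

## Task

The fence-stop blanks waiting on the T-track need their drill spots. One after another, slide each along the track until the round pad at the end of its tab is centred under the spring-loaded punch, let go of it and press the cap straight down until the punch snaps (a mark well off centre spoils the pad), then slide the stop on to the open end of the track, lift it off and stand it upright on the floor of the black tray, the whole stop inside the walls. Do this for every stop on the track, and leave the reel, screwdriver, bottle and spacer where they are.

Things in the scene. Friction and masses are not known exactly. Their poses are not given: they have to be found in the camera images.
- jig: Fixed aluminium T-track, 60 mm wide, 22 mm high. Origin: on the table under its centre line, opposite the punch; y runs along the track to its closed end at +300 mm (grey plate 30 mm high), x across it towards the punch, z up. Slot 16 mm between the lips (z 16 to 22 mm), channel floor at z 6 mm. The stops start at y +65 to +261 mm.
- open_end (a point): Open end of the track (jig y -90 mm, z 22 mm): the lips stop here and the bare channel floor goes on to jig y -170 mm.
- runout (a point): Middle of the bare floor past the open end (jig y -130 mm, z 6 mm): a stop centred here is free, sinks 2.5 mm to stand on the floor, and can be lifted straight up.
- arm (a point): Underside of the punch's overhanging arm (jig x 119, y 0, z 55 mm); the arm spans jig x 79 to 159 mm, 34 mm wide, z 55 to 69 mm, from a post 60 mm wide at jig x 133 to 159 mm. Under it an anvil (top z 20.5 mm). The stops' tabs pass between arm and anvil.
- strike (a point): Point on the jig (x 95, y 0, z 26 mm) that the punch tip strikes: a stop is in position when the centre of its pad lies here. Directly under the cap.
- tip (a point): Point of the punch: moves with the cap, 75.5 mm below its top; 10.5 mm above a pad when up.
- cap (a point): Centre of the top of the punch's black round cap, 30 mm across, 112 mm above the table when up. It is pressed straight down.
- punch (a joint): Downward travel of the punch cap, m: 0 up, 0.012 at its limit. Springs resist with about 4 N at once, rising to about 12 N near 4 to 5 mm; past 8 mm a hidden striker snaps through and the force falls to about 5 N; the tip strikes the tab at about 10.5 mm. It springs back up by itself when let go.
- stop1: Fence-stop blank, about 0.24 kg, first in line from the open end. Origin: centre of its foot's underside, 8.5 mm above the table on the track; x along its tab, y along the track, z up. T-foot 36 x 50 mm, z 0 to 5; neck; base plate 56 x 50 mm, z 13.5 to 17.5, with the tab; block 36 x 36 mm to z 30; upright grip blade 14 mm (x) x 30 mm (y), z 30 to 106.5 mm.
- stop2: Second stop in line, the same as stop1. Any one of the four stops may be absent (None). On the track (low friction) a stop slides along y, with about 1 mm of play, and can neither pass another nor lift off.
- stop3: Third stop in line, the same as stop1. It may be absent (None).
- stop4: Fourth stop in line, the same as stop1. It may be absent (None).
- tray: Loose black plastic tray, 190 mm (x) x 260 mm (y) outside, 30 mm high, walls and floor 4 mm thick. Origin: centre of its underside. Takes four stops side by side along its y, tabs along its x.
- reel: Bystander: white reel of solder, 52 mm across, 33 mm high, standing flat on the table; origin under its centre.
- driver: Bystander: screwdriver with a black handle lying on the table, 150 mm long along its x; origin under its middle.
- flux: Bystander: small white bottle, 40 mm across, 75 mm high; origin under its centre.
- spacer: Bystander: steel spacer rod, 14 mm across, 45 mm long (along its y), lying near the punch; origin on the table line under one end.
- stop1_mark (a point): Centre of the top of the round pad at the tab's end of stop1 (95 mm from the stop's origin along its x, 17.5 mm up), ringed with a scribed circle. Pad 30 mm across, 4 mm thick, on a 26 mm wide tab.
- stop2_mark (a point): Centre of the top of the round pad at the tab's end of stop2 (95 mm from the stop's origin along its x, 17.5 mm up), ringed with a scribed circle. Pad 30 mm across, 4 mm thick, on a 26 mm wide tab.
- stop3_mark (a point): Centre of the top of the round pad at the tab's end of stop3 (95 mm from the stop's origin along its x, 17.5 mm up), ringed with a scribed circle. Pad 30 mm across, 4 mm thick, on a 26 mm wide tab.
- stop4_mark (a point): Centre of the top of the round pad at the tab's end of stop4 (95 mm from the stop's origin along its x, 17.5 mm up), ringed with a scribed circle. Pad 30 mm across, 4 mm thick, on a 26 mm wide tab.
There are look-alikes about, which are no part of the job. What is shaped like the stop3 but purple is not meant.

How it is judged:
On the way, in this order (a step that is already met when the one before it is completed fails the run):
1. with the pad of stop1 centred under it, the punch is pressed until it snaps (z of tip in the frame of stop1_mark below 0.0013 m and horizontal distance between stop1_mark and tip below 0.006 m), for 0.05 s.
2. with the pad of stop2 centred under it, the punch is pressed until it snaps (z of tip in the frame of stop2_mark below 0.0013 m and horizontal distance between stop2_mark and tip below 0.006 m), for 0.05 s.
3. with the pad of stop3 centred under it, the punch is pressed until it snaps (z of tip in the frame of stop3_mark below 0.0013 m and horizontal distance between stop3_mark and tip below 0.006 m), for 0.05 s.
4. with the pad of stop4 centred under it, the punch is pressed until it snaps (z of tip in the frame of stop4_mark below 0.0013 m and horizontal distance between stop4_mark and tip below 0.006 m), for 0.05 s.
At the end, for the whole second after the job is handed in: Every stop present, struck within 6 mm of its pad centre, stands in the tray (origin within 90 by 110 mm and pad centre within 90 by 125 mm of the tray centre along its x and y), foot under 22 mm above its underside, tilt under 0.3 rad, at rest; the cap is back up (under 2 mm) (x of stop1 in the frame of tray between -0.09 and 0.09 m and y of stop1 in the frame of tray between -0.11 and 0.11 m and x of stop1_mark in the frame of tray between -0.09 and 0.09 m and y of stop1_mark in the frame of tray between -0.125 and 0.125 m and z of each of stop1, stop2, stop3, stop4 in the frame of tray below 0.022 m and angle between each of stop1, stop2, stop3, stop4's own z axis and vertical below 0.3 rad and linear speed of each of stop1, stop2, stop3, stop4, tray below 0.03 m/s and x of stop2 in the frame of tray between -0.09 and 0.09 m and y of stop2 in the frame of tray between -0.11 and 0.11 m and x of stop2_mark in the frame of tray between -0.09 and 0.09 m and y of stop2_mark in the frame of tray between -0.125 and 0.125 m and x of stop3 in the frame of tray between -0.09 and 0.09 m and y of stop3 in the frame of tray between -0.11 and 0.11 m and x of stop3_mark in the frame of tray between -0.09 and 0.09 m and y of stop3_mark in the frame of tray between -0.125 and 0.125 m and x of stop4 in the frame of tray between -0.09 and 0.09 m and y of stop4 in the frame of tray between -0.11 and 0.11 m and x of stop4_mark in the frame of tray between -0.09 and 0.09 m and y of stop4_mark in the frame of tray between -0.125 and 0.125 m and value of joint punch below 0.002 m); the robot touches nothing.
It fails at once if stop1 is struck well off the centre of its pad (10 to 35 mm) (z of tip in the frame of stop1_mark below 0.002 m and horizontal distance between stop1_mark and tip between 0.01 and 0.035 m).
It fails at once if stop2 is struck well off the centre of its pad (10 to 35 mm) (z of tip in the frame of stop2_mark below 0.002 m and horizontal distance between stop2_mark and tip between 0.01 and 0.035 m).
It fails at once if stop3 is struck well off the centre of its pad (10 to 35 mm) (z of tip in the frame of stop3_mark below 0.002 m and horizontal distance between stop3_mark and tip between 0.01 and 0.035 m).
It fails at once if stop4 is struck well off the centre of its pad (10 to 35 mm) (z of tip in the frame of stop4_mark below 0.002 m and horizontal distance between stop4_mark and tip between 0.01 and 0.035 m).
It fails at once if a bystander is moved more than 4 cm (distance of any of reel, driver, flux, spacer from where it was at the start of the episode above 0.04 m).
Of stop1, stop2, stop3, stop4 only 3 to 4 are there at a start; the rules pass over those that are not, and their reading is None.
At some moment in a run one of tray may be knocked a few centimetres aside while the robot is not near it.
Once in a run the grip may slacken for a moment while it holds something.
It also fails if it takes over 210 s, if anything falls off the work surface, if the arm or the gripper's body presses on something with over 40 N, if the wrist force passes 120 N, or if a joint passes its speed limit or range.

## Working session

There is one attempt and no reset: what is moved stays moved. The work goes in short steps, Python scripts to look and compute and a tool call to move; the robot and the scene stay as the last step left them, time stands still between calls to the robot, and variables do not carry over. Pictures are saved under pics/ and viewed, at most 14 in all, crops included, and the job is handed in when it is done.

Besides the shell and the picture viewer there is one more tool, called after "Call:" as name(argument=value, ...), one argument or row to a line, values as JSON. jog_arm: Moves the arm, as the interface text tells. Its arguments: {"type":"object","properties":{"increments":{"type":"array","items":{"type":"number"}},"grip_force":{"type":"number"}},"required":["increments"]}

```bash
mkdir -p pics; ls; cat > h.py <<'E'
import numpy as np, cv2
from scipy.spatial.transform import Rotation as R
from cell import env
def cam(name, save=None):
    s=env.get_state(); c=env.camera(name)
    h,w=c["img"].shape[:2]; f=h/2/np.tan(np.radians(c["vertical_fov"])/2)
    K=np.array([[f,0,c["cx"]],[0,f,c["cy"]],[0,0,1]])
    if "camera_from_world" in c: T=np.array(c["camera_from_world"])
    else:
        W=np.eye(4); W[:3,:3]=R.from_rotvec(s["ee_rot"]).as_matrix(); W[:3,3]=s["tool_pos"]
        T=np.linalg.inv(W@np.array(c["hand_eye"]))
    if save:
        cv2.imwrite(f"pics/{save}.png",c["img"][:,:,::-1]); np.savez(f"pics/{save}.npz",K=K,T=T)
    return c["img"],K,T
def load(n):
    d=np.load(f"pics/{n}.npz"); return d["K"],d["T"]
def back(K,T,u,v,z):
    Ti=np.linalg.inv(T); d=Ti[:3,:3]@np.linalg.inv(K)@[u,v,1]; o=Ti[:3,3]
    return o+d*(z-o[2])/d[2]
def proj(K,T,p):
    q=T[:3,:3]@np.asarray(p)+T[:3,3]; q=K@q; return q[:2]/q[2]
E
python3 - <<'E'
from h import *
for n in("top","scene"):
    i,K,T=cam(n,n+"0"); print(n,K[0,0],K[:2,2]); print(np.linalg.inv(T).round(3))
a=cv2.imread("pics/top0.png"); cv2.imwrite("pics/top0b.png",cv2.resize(a,(800,600),interpolation=cv2.INTER_CUBIC))
print(env.get_state())
E
```

```text
pics
top 476.1930497091529 [247.00362751 189.46157092]
[[-0.015 -0.996  0.089  0.387]
 [-1.     0.014 -0.004  0.042]
 [ 0.003 -0.089 -0.996  1.464]
 [ 0.     0.     0.     1.   ]]
scene 388.41503983880096 [262.38064621 193.59556453]
[[-0.763  0.444 -0.469  0.915]
 [ 0.646  0.534 -0.545  0.559]
 [ 0.009 -0.719 -0.695  0.733]
 [ 0.     0.     0.     1.   ]]
{'time': 0.1, 'qpos': array([ 1.133403  ,  0.43515085,  0.02498432,  1.57398158, -0.01160267,
        1.13401966, -0.07511437]), 'qd': array([ 1.74302059e-05, -2.36501449e-03,  1.69378848e-03, -1.15710499e-03,
       -5.67496378e-04, -1.29992240e-03,  1.25483043e-03]), 'tau': array([ 3.60440630e-03, -6.69126105e+01,  9.88214538e-01, -3.15151012e+01,
       -6.05554087e-02,  3.72163730e-02,  1.13650347e-04]), 'tool_pos': array([ 0.20515495, -0.58988942,  0.22603459]), 'ee_rot': array([-3.09635595e+00, -5.23065633e-01,  5.70827345e-04]), 'contact_force': array([0.51086553, 0.01763323, 0.05955685]), 'wrist_torque': array([ 0.03372893,  0.05491025, -0.02973496]), 'finger_force': 0.0, 'width': 0.09133838161637872}
```

View pics/top0b.png

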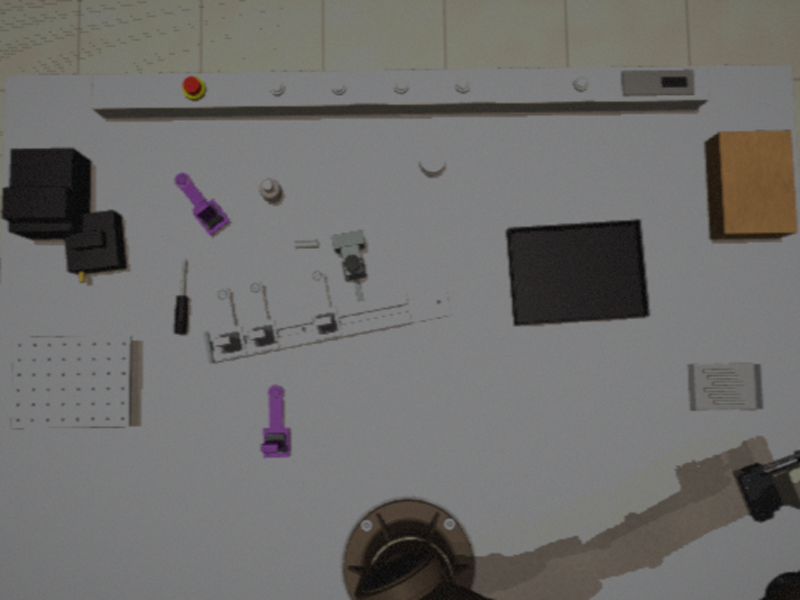

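View pics/scene0.png

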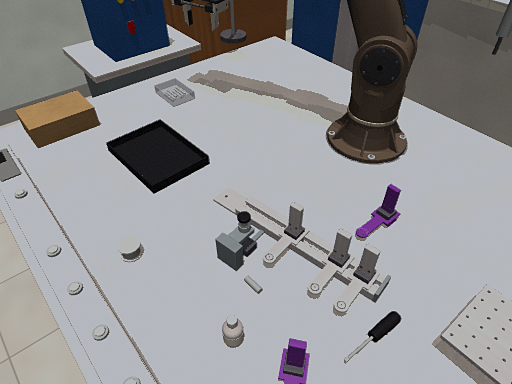

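The top view shows three stops at about (228,343), (262,335) and (326,322) in the 800 px picture. The punch cap is at (354,262), the open end of the track at (450,305) and the tray centre at (578,272). The two purple ones are decoys. Next I'll enlarge the jig.

```bash
python3 - <<'E'
import cv2
a=cv2.imread("pics/top0.png")
cv2.imwrite("pics/c1.png",cv2.resize(a[140:240,128:300],None,fx=4.6,fy=4.6,interpolation=cv2.INTER_CUBIC))
E
```

```text
(no output)
```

View pics/c1.png

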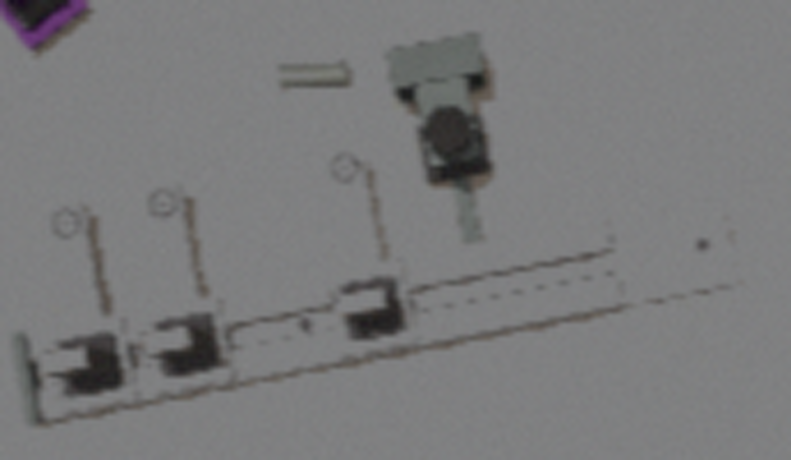

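```bash
python3 - <<'E'
from h import *
K,T=load("top0")
b=lambda u,v,z:back(K,T,128+(u+.5)/4.6-.5,140+(v+.5)/4.6-.5,z)
P=np.array([b(67,223,.026),b(163,203,.026),b(345,167,.026)])
cap=b(451,130,.112); print(P,cap)
A,B=b(235,325,.022),b(612,250,.022)
C,D=b(40,423,.022),b(620,308,.022)
for a,c in((P[2],P[0]),(B,A),(D,C)): d=c-a; print(np.degrees(np.arctan2(d[1],d[0])))
th=np.arctan2(*(P[0]-P[2])[[1,0]]); ey=np.array([np.cos(th),np.sin(th),0]); ex=np.array([ey[1],-ey[0],0])
for n,p in dict(p1=P[2],p2=P[1],p3=P[0],B=B,D=D,scr=b(703,244,.006),end=b(735,285,.006)).items(): print(n,(p-cap)@ex*1000+95,(p-cap)@ey*1000)
k=lambda u,v,z:back(K,T,(u+.5)/1.5625-.5,(v+.5)/1.5625-.5,z)
t=[k(507,228,.03),k(640,220,.03),k(649,317,.03),k(514,325,.03)];print(np.round(t,3),np.mean(t,0)); 
for n,u,v,z in(("reel",432,160,.033),("flux",270,188,.07),("spL",297,244,.007)):print(n,k(u,v,z))
E
```

```text
[[0.52317805 0.35337362 0.026     ]
 [0.53551432 0.29019125 0.026     ]
 [0.55769189 0.17008683 0.026     ]] [0.56968333 0.09637909 0.112     ]
100.66421224356172
100.45360975063325
100.38596617783821
p1 96.85549672959513 74.65374642997502
p2 97.28662164458618 196.7878187696091
p3 96.85549672959513 261.1617948752236
B 8.157452604650686 -87.25880748470705
D -30.430974097689273 -84.68526955753136
scr 1.131370220567348 -148.38931943144613
end -29.965673596161338 -163.6671317782199
[[ 0.645 -0.202  0.03 ]
 [ 0.657 -0.462  0.03 ]
 [ 0.467 -0.471  0.03 ]
 [ 0.455 -0.21   0.03 ]] [ 0.55571765 -0.33627693  0.03      ]
reel [ 0.78112918 -0.05792176  0.033     ]
flux [0.72077187 0.25430606 0.07      ]
spL [0.62249756 0.2106314  0.007     ]
```

Call:
jog_arm(
  increments=[0,16,46,4,5,0,16,46,4,5,0,16,46,4,5,0,16,46,4,5,0,16,46,4,5,0,16,46,4,5,0,16,46,4,5,0,16,46,4,5],
  grip_force=20,
)

```text
time: 1.1
tool_pos: [0.3334, -0.2207, 0.2588]
ee_rot: [2.73, 1.555, -0.0]
contact_force: [0.8, 0.3, 0.3]
width: 0.0916
finger_force: 0.0
```

Call:
jog_arm(
  increments=[0,16,46,4,5,0,16,46,4,5,0,16,46,4,5,0,16,46,4,5,0,16,46,4,5,0,16,46,4,5,0,16,46,0,5,0,16,46,0,6],
)

```text
time: 2.1
tool_pos: [0.4616, 0.1469, 0.2826]
ee_rot: [2.012, 2.412, -0.0]
contact_force: [0.3, -0.5, -0.2]
width: 0.0917
finger_force: 0.0
```

```bash
python3 - <<'E'
from h import *
i,K,T=cam("wrist","w1"); s=env.get_state(); print(s["tool_pos"],s["ee_rot"],s["qpos"],np.linalg.inv(T).round(3))
cv2.imwrite("pics/w1b.png",cv2.resize(i[:,:,::-1],(800,600),interpolation=cv2.INTER_CUBIC))
E
```

```text
[0.46245489 0.15347972 0.28292999] [-1.99846713 -2.42133423 -0.00686247] [ 0.19094446  0.24704819 -0.74884565  1.76875293  0.17650867  1.19208563
 -0.41705009] [[ 0.984  0.174  0.048  0.449]
 [ 0.18  -0.948 -0.262  0.218]
 [-0.     0.267 -0.964  0.44 ]
 [ 0.     0.     0.     1.   ]]
```

View pics/w1b.png

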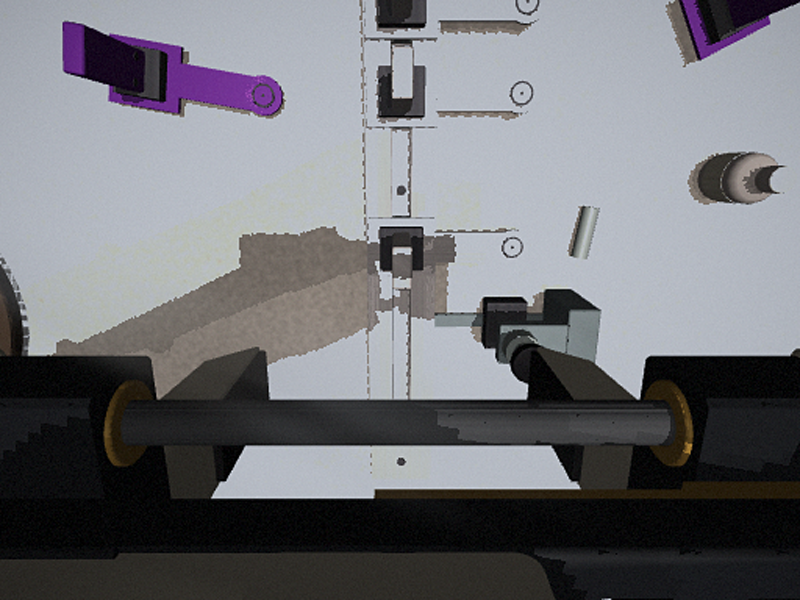

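```bash
python3 - <<'E'
from h import *
K,T=load("w1")
k=lambda u,v,z:back(K,T,(u+.5)/1.5625-.5,(v+.5)/1.5625-.5,z)
p1,p2,p3=k(512,247,.026),k(521,93,.026),k(527,4,.026)
print(p1,p2,p3)
d=p3-p1; th=np.arctan2(d[1],d[0]); print(np.degrees(th))
for q in((k(393,300,.022),k(393,150,.022)),(k(410,390,.022),k(410,150,.022))):
    print(np.degrees(np.arctan2(*(q[1]-q[0])[[1,0]])), q[0])
th=np.radians(100.5);ey=np.array([np.cos(th),np.sin(th),0]); ex=np.array([ey[1],-ey[0],0])
m=(k(393,300,.022)+k(410,300,.022))/2
print("x of pads rel slot",[(p-m)@ex*1000 for p in(p1,p2,p3)])
print("stop1 from pad",p1-.095*ex, "block", (k(380,227,.0385)+k(423,227,.0385))/2-.018*ey)
print("screw y",(k(401,462,.006)-p1)@ey,"slot screw",(k(401,190,.006)-p1)@ey)
E
```

```text
[0.5565668 0.1689218 0.026    ] [0.53398874 0.28915082 0.026     ] [0.52307413 0.35053543 0.026     ]
100.44892645403851
100.22937332838193 [0.46496297 0.10316126 0.022     ]
100.76221163788644 [0.49619287 0.01985293 0.022     ]
x of pads rel slot [np.float64(94.49160935078685), np.float64(94.20161910997493), np.float64(94.6562299097026)]
stop1 from pad [0.46315758 0.15160942 0.026     ] block [0.46341537 0.15243802 0.0385    ]
screw y -0.22346353542613767 slot screw 0.046835370070083704
```

Call:
jog_arm(
  increments=[0,1,-1,-40,0,0,0,0,-50,0,0,0,0,-50,0,0,0,0,-40,0,0,0,0,-30,0,0,0,0,0,0],
)

```text
time: 2.9
tool_pos: [0.4606, 0.1439, 0.071]
ee_rot: [-2.014, -2.408, 0.006]
contact_force: [-0.5, 0.4, 0.0]
width: 0.092
finger_force: 0.0
```

Call:
jog_arm(
  increments=[0.5,0,0,0,0,0.8,0,0,0,0,1,0,0,0,0,1,0,0,0,0,1,0,0,0,0,1,0,0,0,0,1,0,0,0,0],
)

```text
time: 3.78
tool_pos: [0.4623, 0.1447, 0.0727]
ee_rot: [-2.016, -2.41, 0.0]
contact_force: [0.5, -0.2, 0.1]
width: 0.0263
finger_force: 0.0
```

Call:
jog_arm(
  increments=[0.7,1,7,0,0,0.7,0,0,0,0,0.7,0,0,0,0,1,0,0,0,0,1,0,0,0,0,1,0,0,0,0,1,0,0,0,0,1,0,0,0,0],
)

```text
time: 4.78
tool_pos: [0.4633, 0.1516, 0.0727]
ee_rot: [-2.016, -2.41, 0.0]
contact_force: [-0.2, -0.6, -0.8]
width: 0.0141
finger_force: 20.0
```

Call:
jog_arm(
  increments=[1,0,0,0,0,1,0,0,0,0],
)

```text
time: 5.03
tool_pos: [0.4633, 0.1517, 0.0727]
ee_rot: [-2.016, -2.41, 0.0]
contact_force: [0.8, -0.3, -1.2]
width: 0.0138
finger_force: 20.0
```

```bash
python3 - <<'E'
from h import *
i,K,T=cam("wrist","w2"); s=env.get_state(); print(s["tool_pos"],s["ee_rot"])
j,_,_=cam("top","t2")
cv2.imwrite("pics/w2b.png",np.vstack([i,cv2.resize(j[140:240,128:300],None,fx=2.97,fy=2.2)[:,:510].copy() if 0 else cv2.resize(j[140:230,128:300],(512,216))])[:,:,::-1])
E
```

```text
[0.4633193  0.15167255 0.0727125 ] [ 2.01557339e+00  2.40977531e+00 -2.19257854e-05]
```

View pics/w2b.png

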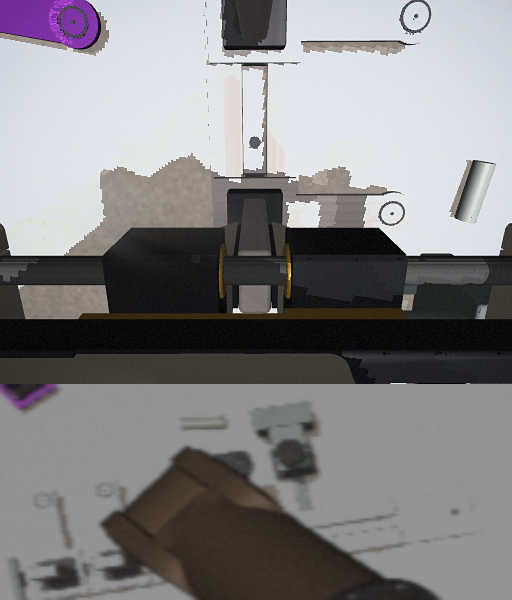

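```bash
python3 - <<'E'
from h import *
K,T=load("w2"); p=back(K,T,392,213,.026); print(p, back(K,T,415.5,16,.026))
K,T=load("scene0")
th=np.radians(100.4);ey=np.array([np.cos(th),np.sin(th),0]); ex=np.array([ey[1],-ey[0],0])
print("stop1",p-.095*ex)
print("cap scene",back(K,T,244,217,.112))
E
```

```text
[0.55660463 0.16910697 0.026     ] [0.53431148 0.28932534 0.026     ]
stop1 [0.46316534 0.15195765 0.026     ]
cap scene [0.57297799 0.10275247 0.112     ]
```

Call:
jog_arm(
  increments=[1,2,-10,0,0,1,2,-12,0,0,1,3,-15,0,0,1,3,-15,0,0,1,2,-10,0,0,1,1,-6,0,0,1,0,0,0,0,1,0,0,0,0],
)

```text
time: 6.12
tool_pos: [0.4762, 0.0841, 0.0727]
ee_rot: [-2.015, -2.41, -0.0]
contact_force: [0.5, -0.4, -1.8]
width: 0.0142
finger_force: 20.0
```

Call:
jog_arm(
  increments=[0.3,0,0,0,0,0.3,0,0,0,0,0.3,0,0,20,0,0.3,0,0,50,0,0.3,10,-20,50,0,0.3,30,-25,50,0,0.3,20,-10,0,0,0.3,0,0,0,0],
)

```text
time: 7.12
tool_pos: [0.537, 0.0281, 0.2422]
ee_rot: [2.018, 2.407, 0.001]
contact_force: [-0.6, -0.4, -0.7]
width: 0.0642
finger_force: 0.0
```

Call:
jog_arm(
  increments=[0.3,0,0,0,0,0.3,0,0,0,0,0.3,0,0,0,0],
)

```text
time: 7.5
tool_pos: [0.5353, 0.0295, 0.2418]
ee_rot: [-2.014, -2.411, 0.001]
contact_force: [-0.6, -0.2, -1.1]
width: 0.0644
finger_force: 0.0
```

```bash
python3 - <<'E'
from h import *
i,K,T=cam("wrist","w3"); s=env.get_state(); print(s["tool_pos"],s["ee_rot"])
cv2.imwrite("pics/w3b.png",cv2.resize(i[:,:,::-1],(800,600),interpolation=cv2.INTER_CUBIC))
E
```

```text
[0.53548013 0.02943669 0.2418813 ] [-2.01458072e+00 -2.41036086e+00  4.20663036e-04]
```

View pics/w3b.png

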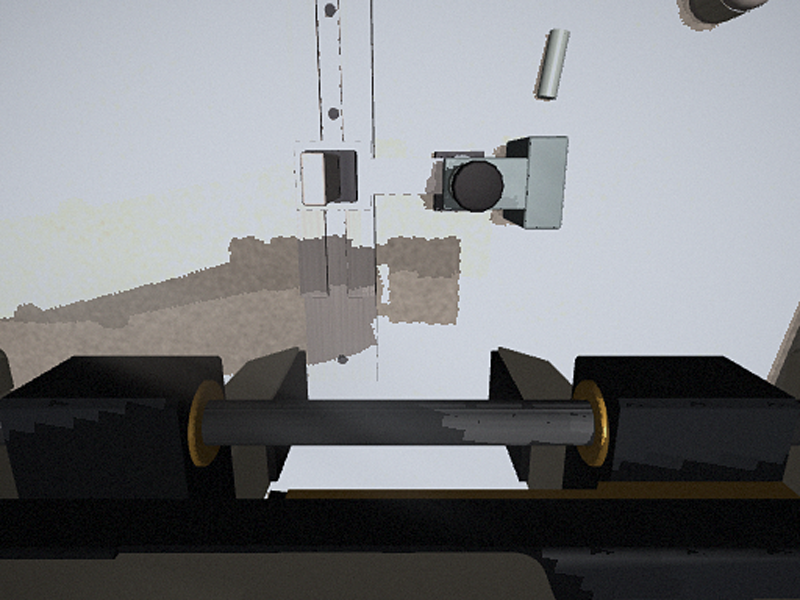

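```bash
python3 - <<'E'
from h import *
K,T=load("w3")
k=lambda u,v,z:back(K,T,(u+.5)/1.5625-.5,(v+.5)/1.5625-.5,z)
th=np.radians(100.4);ey=np.array([np.cos(th),np.sin(th),0]); ex=np.array([ey[1],-ey[0],0])
cap=k(478,187,.112); bl=k(313.5,178.5,.115); print("cap",cap,"blade",bl,"diff",(cap-bl)@ex,(cap-bl)@ey)
for n,p in dict(lip=k(320,297,.022),lip2=k(355,297,.022),b0=k(300,178,.026),tab=k(400,195,.026)).items(): print(n,(p-cap)@ex,(p-cap)@ey)
b=[k(453,187,.112),k(503,187,.112)];print(np.linalg.norm(b[0]-b[1]))
E
```

```text
cap [0.56962713 0.09678264 0.112     ] blade [0.47652078 0.08476653 0.115     ] diff 0.09374588094094598 -0.0049887815489397
lip -0.10869814241563179 -0.08964943524965958
lip2 -0.08064190237935792 -0.08969442926114912
b0 -0.11881802972252573 0.003050383302301774
tab -0.04452908265102512 -0.009453801518546544
0.02870931659839221
```

Call:
jog_arm(
  increments=[0.3,-30,25,0,0,0.3,-30,30,0,0,0.3,0,0,-60,0,0.3,0,0,-60,0,0.3,0,0,-50,0,0.3,0,0,0,0,1,0,0,0,0,1,0,0,0,0],
)

```text
time: 8.55
tool_pos: [0.4774, 0.0845, 0.0741]
ee_rot: [2.014, 2.408, 0.004]
contact_force: [0.6, -0.1, 0.5]
width: 0.0489
finger_force: 0.0
```

Call:
jog_arm(
  increments=[1,0,0,0,0,1,0,0,0,0,1,0,0,0,0,1,0,0,0,0,1,0.5,-2.5,0,0,1,0.5,-2.5,0,0,1,0,0,0,0,1,0,0,0,0],
)

```text
time: 9.55
tool_pos: [0.4771, 0.0789, 0.0721]
ee_rot: [2.016, 2.409, 0.0]
contact_force: [0.5, -0.1, 3.4]
width: 0.0137
finger_force: 20.0
```

Call:
jog_arm(
  increments=[0.8,0,0,0,0,0.8,0,0,0,0,0.8,0,0,0,0,0.8,0,0,30,0,0.8,0,0,30,0,1,46,9,0,0,1,46,9,0,0,1,0,0,0,0],
)

```text
time: 10.55
tool_pos: [0.5716, 0.0977, 0.1317]
ee_rot: [2.017, 2.409, 0.003]
contact_force: [-0.7, 0.1, 0.8]
width: 0.0004
finger_force: 0.0
```

Call:
jog_arm(
  increments=[1,0,0,0,0,1,0,0,0,0,1,0,0,0,0],
)

```text
time: 10.92
tool_pos: [0.5683, 0.0968, 0.1321]
ee_rot: [2.015, 2.41, -0.001]
contact_force: [0.1, 0.8, 0.1]
width: 0.0007
finger_force: 0.0
```

Call:
jog_arm(
  increments=[1,0,0,-15,0,1,0,0,-5,0,1,0,0,-4,0,1,0,0,-4,0,1,0,0,-3,0,1,0,0,0,0,1,0,0,0,0,1,0,0,0,0],
)

```text
time: 11.92
tool_pos: [0.5679, 0.0965, 0.1006]
ee_rot: [-2.015, -2.409, 0.003]
contact_force: [-2.5, -1.8, 5.2]
width: 0.0004
finger_force: 2.7
```

Call:
jog_arm(
  increments=[1,0,0,31,0,0.5,0,0,0,0,0.5,-46,-9,0,0,0.5,-46,-9,0,0,0.5,0,0,0,0,0.5,0,0,-30,0,0.5,0,0,-30,0,0.5,0,0,0,0],
)

```text
time: 12.92
tool_pos: [0.4758, 0.0788, 0.0701]
ee_rot: [-2.014, -2.408, 0.005]
contact_force: [-0.4, -0.5, 0.8]
width: 0.0459
finger_force: 0.0
```

Call:
jog_arm(
  increments=[1,0,0,0,0,1,0,0,0,0,1,0,0,0,0,1,0,0,0,0,1,0,0,0,0,1,0,0,0,0],
  grip_force=30,
)

```text
time: 13.68
tool_pos: [0.4773, 0.0791, 0.0725]
ee_rot: [2.015, 2.409, 0.001]
contact_force: [-1.1, 0.1, 6.4]
width: 0.0137
finger_force: 30.0
```

Call:
jog_arm(
  increments=[1,2,-10,0,0,1,3,-18,0,0,1,4,-20,0,0,1,4,-20,0,0,1,4,-20,0,0,1,4,-20,0,0,1,2,-14,0,0,1,1,-6,0,0],
)

```text
time: 14.68
tool_pos: [0.5004, -0.0503, 0.0716]
ee_rot: [-2.017, -2.408, 0.001]
contact_force: [0.7, 0.2, -3.3]
width: 0.014
finger_force: 30.0
```

Call:
jog_arm(
  increments=[1,0,0,0,0,1,0,0,0,0],
)

```text
time: 14.92
tool_pos: [0.5007, -0.0482, 0.0719]
ee_rot: [-2.014, -2.41, -0.0]
contact_force: [0.4, 0.0, -2.9]
width: 0.0139
finger_force: 30.0
```

```bash
python3 - <<'E'
from h import *
j,K,T=cam("top","t3"); s=env.get_state(); print(s["tool_pos"],s["width"])
cv2.imwrite("pics/t3b.png",cv2.resize(j[115:235,128:448],(800,300),interpolation=cv2.INTER_CUBIC)[:,:,::-1])
E
```

```text
[ 0.50075289 -0.04813204  0.07194166] 0.013787476214009622
```

View pics/t3b.png

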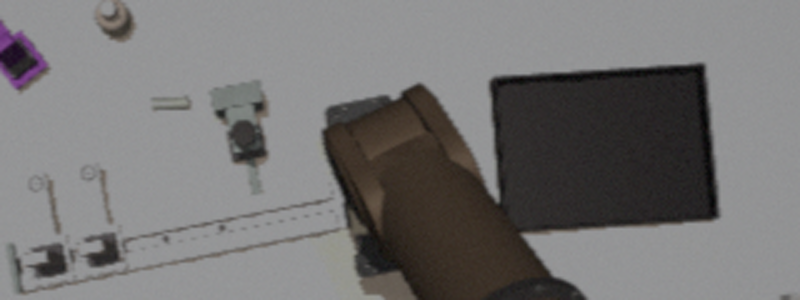

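```bash
cat >> h.py <<'E'
def tray(name="top"):
    j,K,T=cam("top")
    m=(j.max(2)<52).astype(np.uint8); m[:,:318]=0; m[:110]=0; m[225:]=0; m[:,430:]=0
    m=cv2.morphologyEx(m,cv2.MORPH_OPEN,np.ones((3,3)))
    n,l,st,ce=cv2.connectedComponentsWithStats(m); a=1+np.argmax(st[1:,4])
    pts=np.argwhere(l==a)[:,::-1]
    W=np.array([back(K,T,u,v,.03)[:2] for u,v in pts],np.float32)*1000
    r=cv2.minAreaRect(W); return r, st[a]
E
python3 - <<'E'
from h import *
print(tray())
K,T=load("t3")
q=np.array([back(K,T,128+(u+.5)/2.5-.5,115+(v+.5)/2.5-.5,.03) for u,v in((491,80),(704,66),(718,216),(505,231))]);print(q.round(3),q.mean(0))
E
```

```text
(((529.2827758789062, -321.8181457519531), (239.95619201660156, 288.64801025390625), 2.9237120151519775), array([ 318,  141,   97,   84, 5382], dtype=int32))
[[ 0.642 -0.201  0.03 ]
 [ 0.655 -0.462  0.03 ]
 [ 0.472 -0.471  0.03 ]
 [ 0.457 -0.213  0.03 ]] [ 0.55635429 -0.33654843  0.03      ]
```

Call:
jog_arm(
  increments=[1,0,0,5,0,1,0,0,15,0,1,0,0,25,0,1,0,0,25,0,1,2,-20,0,-1,1,2,-40,0,-1,1,2,-40,0,-1,1,2,-40,0,-1],
)

```text
time: 16.02
tool_pos: [0.5082, -0.1917, 0.1415]
ee_rot: [-2.101, -2.335, 0.001]
contact_force: [0.7, -0.9, -1.5]
width: 0.0139
finger_force: 30.0
```

Call:
jog_arm(
  increments=[1,2,-45,0,-1,1,2,-45,0,-1,1,2,-40,0,-1,1,2,-40,0,0,1,2,-38,0,0,1,3,-20,0,0,1,0,0,0,0,1,0,0,0,0],
)

```text
time: 17.02
tool_pos: [0.5214, -0.4163, 0.1414]
ee_rot: [-2.158, -2.281, -0.0]
contact_force: [0.3, 0.5, -2.6]
width: 0.0135
finger_force: 30.0
```

```bash
python3 - <<'E'
from h import *
s=env.get_state(); print(s["tool_pos"],s["ee_rot"],s["width"],s["contact_force"])
i,K,T=cam("wrist","w4"); j,K,T=cam("scene","s4")
cv2.imwrite("pics/w4b.png",np.hstack([cv2.resize(i,(400,300)),cv2.resize(j[80:260,70:310],(400,300))])[:,:,::-1])
E
```

```text
[ 0.52137728 -0.41625628  0.14140419] [-2.15790147e+00 -2.28137224e+00 -4.11564348e-04] 0.013495831599648176 [ 0.31690571  0.51084092 -2.6106519 ]
```

View pics/w4b.png

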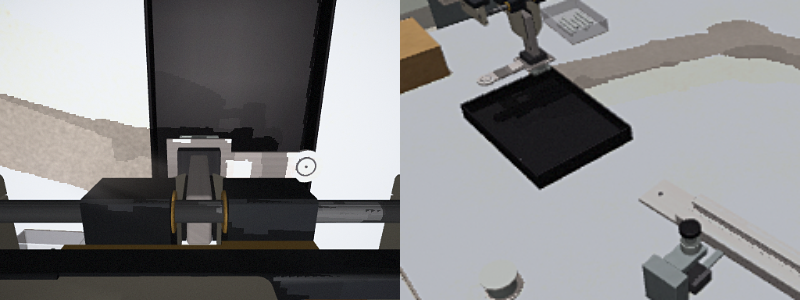

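```bash
python3 - <<'E'
from h import *
K,T=load("w4"); k=lambda u,v,z:back(K,T,u*1.28,v*1.28,z)
print(k(151,130,.03),k(317,130,.03),k(145,2,.03),k(329,2,.03))
print(tray())
E
```

```text
[ 0.46644718 -0.39838519  0.03      ] [ 0.65181414 -0.38784049  0.03      ] [ 0.45998853 -0.27121267  0.03      ] [ 0.64000888 -0.26105897  0.03      ]
(((548.64111328125, -361.31182861328125), (318.7113342285156, 222.8944549560547), 89.1681900024414), array([ 325,  140,  105,   74, 5865], dtype=int32))
```

Call:
jog_arm(
  increments=[1,0,0,-30,0,1,0,0,-30,0,1,0,0,-8,0,1,0,0,-3,0,1,0,0,-2,0,1,0,0,0,0,1,0,0,0,0],
)

```text
time: 18.05
tool_pos: [0.5222, -0.4172, 0.0697]
ee_rot: [2.158, 2.281, 0.0]
contact_force: [0.7, -0.3, -2.0]
width: 0.0135
finger_force: 30.0
```

Call:
jog_arm(
  increments=[1,0,0,-1,0,1,0,0,-1,0,1,0,0,0,0],
)

```text
time: 18.42
tool_pos: [0.5222, -0.4172, 0.0681]
ee_rot: [2.158, 2.281, -0.0]
contact_force: [-2.0, 1.1, 7.0]
width: 0.0139
finger_force: 30.0
```

Call:
jog_arm(
  increments=[0.6,0,0,0,0,0.6,0,0,0,0,0.6,0,0,0,0,0.6,0,0,0,0,0.6,0,0,30,0,0.6,0,0,50,0,0.6,0,0,40,0,0.6,-6,40,0,1],
)

```text
time: 19.42
tool_pos: [0.5174, -0.3803, 0.1904]
ee_rot: [2.139, 2.291, 0.001]
contact_force: [0.4, 0.2, -0.3]
width: 0.0368
finger_force: 0.0
```

Call:
jog_arm(
  increments=[0.6,-6,55,0,1,0.6,-6,55,0,1,0.6,-6,55,0,1,0.6,-6,55,0,1,0.6,-6,55,0,1,0.6,-6,55,0,1,0.6,-6,55,0,0,0.6,-6,55,0,0],
)

```text
time: 20.42
tool_pos: [0.4676, 0.0647, 0.1873]
ee_rot: [2.015, 2.409, 0.001]
contact_force: [0.0, 0.2, -0.3]
width: 0.0367
finger_force: 0.0
```

Call:
jog_arm(
  increments=[0.6,-6,50,0,0,0.6,-6,50,0,0,0.6,-6,50,0,0,0.6,-6,39,0,0,0.6,-3,20,0,0,0.6,0,0,0,0,0.6,0,0,0,0],
)

```text
time: 21.3
tool_pos: [0.4411, 0.2709, 0.1868]
ee_rot: [2.016, 2.409, -0.001]
contact_force: [-0.1, -0.5, 0.5]
width: 0.0366
finger_force: 0.0
```

```bash
python3 - <<'E'
from h import *
s=env.get_state(); print(s["tool_pos"],s["ee_rot"],s["width"],s["contact_force"])
i,K,T=cam("wrist","w5"); j,_,_=cam("top","t5"); print(tray())
cv2.imwrite("pics/w5b.png",np.hstack([cv2.resize(i,(400,300)),cv2.resize(j[120:220,310:443],(400,300))])[:,:,::-1])
E
```

```text
[0.44112154 0.27093062 0.1868092 ] [ 2.01618262e+00  2.40857535e+00 -1.24244766e-03] 0.03661874107861015 [-0.05981998 -0.47923957  0.46826235]
(((556.2373046875, -334.9103698730469), (187.55764770507812, 259.08343505859375), 2.9640676975250244), array([ 325,  141,   90,   67, 4540], dtype=int32))
```

View pics/w5b.png

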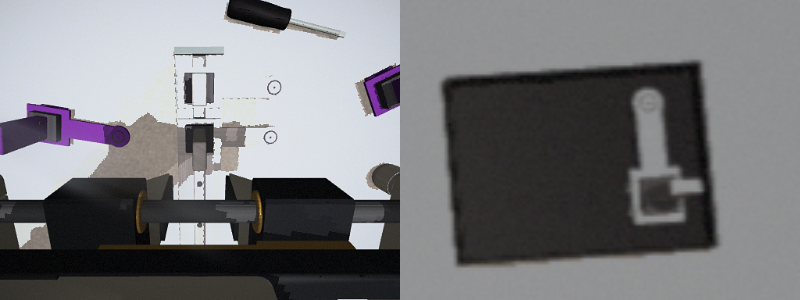

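```bash
python3 - <<'E'
from h import *
K,T=load("w5"); p=back(K,T,270.5*1.28,137*1.28,.026); print(p,p-.095*np.array([.9834,.1814,0]), back(K,T,274*1.28,87.5*1.28,.026))
E
```

```text
[0.53473995 0.28958014 0.026     ] [0.44131695 0.27234714 0.026     ] [0.52281125 0.35248839 0.026     ]
```

Call:
jog_arm(
  increments=[0.6,0,1,-50,0,0.6,0,0,-44,0,0.6,0,0,-20,0,0.6,0,0,0,0,1,0,0,0,0,1,0,0,0,0,1,0,0,0,0,1,0,0,0,0],
)

```text
time: 22.45
tool_pos: [0.4414, 0.2733, 0.0739]
ee_rot: [2.015, 2.409, 0.002]
contact_force: [-0.1, -0.6, 6.4]
width: 0.0139
finger_force: 30.0
```

Call:
jog_arm(
  increments=[1,0,0,0,0,1,0,0,0,0],
)

```text
time: 22.7
tool_pos: [0.4414, 0.2734, 0.0739]
ee_rot: [2.015, 2.409, 0.002]
contact_force: [0.4, -1.0, 6.9]
width: 0.0139
finger_force: 30.0
```

```bash
cat >> h.py <<'E'
def ring(save):
    i,K,T=cam("wrist",save); s=env.get_state()
    t=cv2.imread("pics/w2.png",0)[197:230,376:409]; g=cv2.cvtColor(i,cv2.COLOR_RGB2GRAY)[170:260,340:450]
    r=cv2.matchTemplate(g,t,cv2.TM_CCOEFF_NORMED); _,q,_,l=cv2.minMaxLoc(r)
    u,v=340+l[0]+16,170+l[1]+16; p=back(K,T,u,v,.026)
    e=p-[.5696,.0968,.026]
    print("tcp",s["tool_pos"],"score",q,"px",u,v,"pad",p,"jig ex,ey mm from cap:",e@[.9834,.1814,0]*1e3,e@[-.1814,.9834,0]*1e3)
E
python3 -c "
from h import *
ring('w6')"
```

```text
tcp [0.44144299 0.27338885 0.07387329] score 0.8787702918052673 px 391 214 pad [0.53502047 0.28968702 0.026     ] jig ex,ey mm from cap: 0.98419469747274 195.95782681468128
```

Call:
jog_arm(
  increments=[1,2,-13,0,0,1,5,-28,0,0,1,5,-28,0,0,1,5,-28,0,0,1,5,-28,0,0,1,5,-28,0,0,1,5.5,-25,0,0,1,3,-15,0,0],
)

```text
time: 23.75
tool_pos: [0.4775, 0.0786, 0.0739]
ee_rot: [2.017, 2.407, 0.002]
contact_force: [-0.0, 2.1, 7.2]
width: 0.0141
finger_force: 30.0
```

Call:
jog_arm(
  increments=[1,0,0,0,0,1,0,0,0,0,1,0,0,0,0],
)

```text
time: 24.12
tool_pos: [0.4773, 0.0793, 0.0739]
ee_rot: [2.016, 2.407, 0.002]
contact_force: [0.5, -0.4, 8.3]
width: 0.0138
finger_force: 30.0
```

```bash
python3 -c "
from h import *
i,K,T=cam('wrist','w7'); s=env.get_state(); print(s['tool_pos'],s['width'])
j,K,T=cam('scene','s7')
cv2.imwrite('pics/w7b.png',np.hstack([i[60:360,60:460],cv2.resize(j[180:300,200:360],(400,300))])[:,:,::-1])"
```

```text
[0.47730481 0.07932232 0.07386019] 0.013710312746497515
```

View pics/w7b.png

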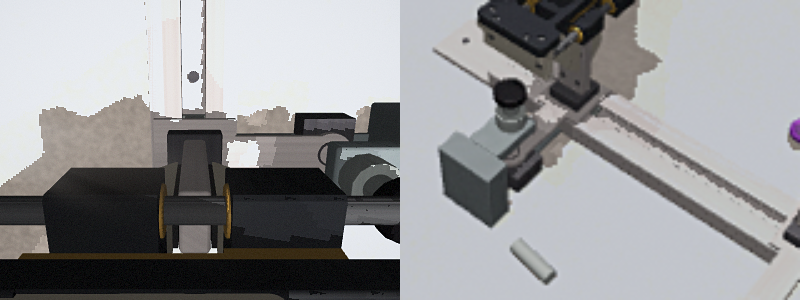

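Call:
jog_arm(
  increments=[1,0,1,0,0,1,0,0,0,0,0.8,0,0,0,0,0.8,0,0,0,0,0.8,0,0,0,0,0.8,0,0,0,0,0.8,0,0,30,0,0.8,0,0,30,0],
)

```text
time: 25.22
tool_pos: [0.476, 0.0811, 0.1334]
ee_rot: [-2.015, -2.409, 0.001]
contact_force: [0.7, -0.0, -0.4]
width: 0.0184
finger_force: 0.0
```

Call:
jog_arm(
  increments=[1,46,8,0,0,1,46,8,0,0,1,0,0,0,0,1,0,0,0,0,1,0,0,0,0,1,0,0,0,0],
)

```text
time: 25.98
tool_pos: [0.5678, 0.0968, 0.1332]
ee_rot: [2.015, 2.41, -0.001]
contact_force: [1.4, -0.0, 0.5]
width: 0.0004
finger_force: 0.0
```

Call:
jog_arm(
  increments=[1,1,0,-16,0,1,0,0,-5,0,1,0,0,-4,0,1,0,0,-4,0,1,0,0,-3,0,1,0,0,0,0,1,0,0,0,0,1,0,0,0,0],
)

```text
time: 26.98
tool_pos: [0.5686, 0.0964, 0.1006]
ee_rot: [-2.016, -2.409, 0.003]
contact_force: [-2.6, -1.9, 5.8]
width: 0.0005
finger_force: 2.7
```

Call:
jog_arm(
  increments=[1,0,0,32,0,0.5,0,0,0,0,0.5,-46,-8,0,0,0.5,-46,-8,0,0,0.5,0,0,0,0,0.5,0,0,-30,0,0.5,0,0,-31,0,0.5,0,0,0,0],
)

```text
time: 27.98
tool_pos: [0.4762, 0.0807, 0.07]
ee_rot: [-2.013, -2.408, 0.005]
contact_force: [-0.3, 0.5, 0.3]
width: 0.0456
finger_force: 0.0
```

Call:
jog_arm(
  increments=[1,0,0,0,0,1,0,0,0,0,1,0,0,0,0,1,0,0,0,0,1,0,0,0,0,1,0,0,0,0],
)

```text
time: 28.72
tool_pos: [0.4777, 0.081, 0.0725]
ee_rot: [2.015, 2.409, 0.001]
contact_force: [-1.6, -0.6, 6.9]
width: 0.0139
finger_force: 30.0
```

Call:
jog_arm(
  increments=[1,2,-10,0,0,1,3,-18,0,0,1,4,-20,0,0,1,4,-20,0,0,1,4,-20,0,0,1,4,-20,0,0,1,2,-14,0,0,1,1,-7,0,0],
)

```text
time: 29.72
tool_pos: [0.5011, -0.0492, 0.0716]
ee_rot: [-2.017, -2.408, 0.001]
contact_force: [-0.1, 0.7, -2.9]
width: 0.0137
finger_force: 30.0
```

Call:
jog_arm(
  increments=[1,0,0,0,0,1,0,0,0,0],
)

```text
time: 29.98
tool_pos: [0.5012, -0.0472, 0.0719]
ee_rot: [-2.014, -2.41, -0.0]
contact_force: [0.5, 0.5, -2.8]
width: 0.014
finger_force: 30.0
```

```bash
python3 -c "
from h import *
s=env.get_state(); print(s['tool_pos'],s['width'],s['contact_force'])
ring('w8')"
```

```text
[ 0.50124656 -0.04722953  0.07190245] 0.014005809383060617 [ 0.4639606   0.48663539 -2.75253987]
tcp [ 0.50129849 -0.04714041  0.0719643 ] score 0.855820894241333 px 392 215 pad [ 0.59456001 -0.03088799  0.026     ] jig ex,ey mm from cap: 1.3830733641929 -130.09611222973356
```

Call:
jog_arm(
  increments=[1,0,0,5,0,1,0,0,15,0,1,0,0,25,0,1,0,0,25,0,1,1,-20,0,-1,1,1,-30,0,-1,1,2,-35,0,-1,1,2,-35,0,-1],
)

```text
time: 31.02
tool_pos: [0.5068, -0.1703, 0.1417]
ee_rot: [-2.1, -2.336, 0.001]
contact_force: [0.6, 0.1, -2.2]
width: 0.0137
finger_force: 30.0
```

Call:
jog_arm(
  increments=[1,2,-35,0,-1,1,2,-35,0,-1,1,2,-35,0,-1,1,1,-35,0,0,1,1,-20,0,0,1,0,-10,0,0,1,0,0,0,0,1,0,0,0,0],
)

```text
time: 32.02
tool_pos: [0.5157, -0.3363, 0.1421]
ee_rot: [-2.157, -2.284, -0.001]
contact_force: [0.5, -0.0, -2.9]
width: 0.0139
finger_force: 30.0
```

```bash
python3 - <<'E'
from h import *
s=env.get_state(); print(s["tool_pos"],s["ee_rot"],s["width"],s["contact_force"])
i,K,T=cam("wrist","w9"); j,_,_=cam("scene","s9")
cv2.imwrite("pics/w9b.png",np.hstack([cv2.resize(i,(400,300)),cv2.resize(j[80:260,70:310],(400,300))])[:,:,::-1])
E
```

```text
[ 0.51571508 -0.33632531  0.14211322] [-2.15660540e+00 -2.28388747e+00 -9.96993164e-04] 0.013853297049711968 [ 0.45658336 -0.03395796 -2.87565434]
```

View pics/w9b.png

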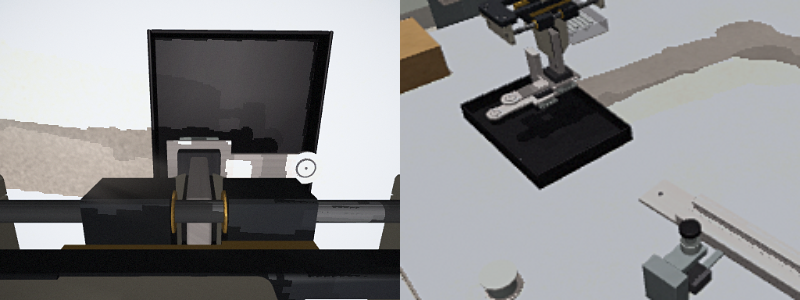

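Call:
jog_arm(
  increments=[1,0,0,-30,0,1,0,0,-30,0,1,0,0,-8,0,1,0,0,-3,0,1,0,0,-2,0,1,0,0,-1,0,1,0,0,-1,0,1,0,0,0,0],
)

```text
time: 33.12
tool_pos: [0.516, -0.3382, 0.0681]
ee_rot: [2.158, 2.281, 0.0]
contact_force: [-1.7, 1.2, 5.3]
width: 0.0137
finger_force: 30.0
```

Call:
jog_arm(
  increments=[0.6,0,0,0,0,0.6,0,0,0,0,0.6,0,0,0,0,0.6,0,0,0,0,0.6,0,0,30,0,0.6,0,0,50,0,0.6,0,0,40,0,0.6,-7,40,0,1],
)

```text
time: 34.12
tool_pos: [0.5102, -0.3009, 0.1901]
ee_rot: [2.14, 2.291, 0.002]
contact_force: [0.3, 0.7, -1.0]
width: 0.0372
finger_force: 0.0
```

Call:
jog_arm(
  increments=[0.6,-7,55,0,1,0.6,-7,55,0,1,0.6,-7,55,0,1,0.6,-7,55,0,1,0.6,-7,55,0,1,0.6,-7,55,0,1,0.6,-7,55,0,0,0.6,-7,55,0,0],
)

```text
time: 35.12
tool_pos: [0.4521, 0.1437, 0.1872]
ee_rot: [2.016, 2.409, 0.001]
contact_force: [-0.4, -0.2, 0.3]
width: 0.0369
finger_force: 0.0
```

Call:
jog_arm(
  increments=[0.6,-7,50,0,0,0.6,-7,50,0,0,0.6,-5,50,0,0,0.6,-4,25,0,0,0.6,0,17,0,0,0.6,0,0,0,0,0.6,0,0,0,0,0.6,0,0,0,0],
)

```text
time: 36.12
tool_pos: [0.43, 0.3327, 0.1869]
ee_rot: [2.018, 2.407, -0.001]
contact_force: [-0.6, -0.3, 0.4]
width: 0.0366
finger_force: 0.0
```

```bash
python3 - <<'E'
from h import *
s=env.get_state(); print(s["tool_pos"],s["ee_rot"],s["width"])
i,K,T=cam("wrist","w10"); j,_,_=cam("top","t10"); print(tray())
cv2.imwrite("pics/w10b.png",np.hstack([i[:300,90:490],cv2.resize(j[120:220,310:443],(400,300))])[:,:,::-1])
E
```

```text
[0.4299688  0.33265571 0.18692062] [ 2.01751702e+00  2.40726992e+00 -7.78910443e-04] 0.036615824194553406
(((556.463134765625, -337.1063537597656), (187.8717803955078, 259.5599365234375), 2.8592443466186523), array([ 325,  141,   90,   67, 3835], dtype=int32))
```

View pics/w10b.png

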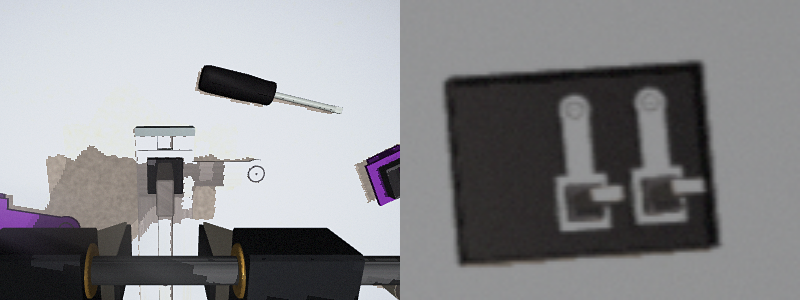

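Call:
jog_arm(
  increments=[0.6,0,0.5,-50,0,0.6,0,0,-44,0,0.6,0,0,-20,0,0.6,0,0,0,0,1,0,0,0,0,1,0,0,0,0,1,0,0,0,0,1,0,0,0,0],
)

```text
time: 37.28
tool_pos: [0.4299, 0.335, 0.074]
ee_rot: [2.015, 2.409, 0.003]
contact_force: [-0.4, -1.7, 7.1]
width: 0.0137
finger_force: 30.0
```

Call:
jog_arm(
  increments=[1,0,0,0,0,1,0,0,0,0],
)

```text
time: 37.52
tool_pos: [0.43, 0.335, 0.0741]
ee_rot: [2.015, 2.409, 0.003]
contact_force: [0.5, -1.0, 8.3]
width: 0.014
finger_force: 30.0
```

```bash
python3 -c "
from h import *
ring('w11')"
```

```text
tcp [0.42994249 0.33505539 0.0740676 ] score 0.8535950779914856 px 391 212 pad [0.52325992 0.35267785 0.026     ] jig ex,ey mm from cap: 0.8454028843384587 260.0363716118152
```

Call:
jog_arm(
  increments=[1,2,-12,0,0,1,6,-32,0,0,1,6,-32,0,0,1,6,-32,0,0,1,6,-32,0,0,1,6,-32,0,0,1,6,-32,0,0,1,6,-32,0,0],
)

```text
time: 38.58
tool_pos: [0.4744, 0.0978, 0.074]
ee_rot: [2.015, 2.409, 0.003]
contact_force: [0.1, 1.1, 9.3]
width: 0.0138
finger_force: 30.0
```

Call:
jog_arm(
  increments=[1,3,-18.5,0,0,1,0,0,0,0,1,0,0,0,0,1,0,0,0,0],
)

```text
time: 39.08
tool_pos: [0.4775, 0.0795, 0.074]
ee_rot: [2.015, 2.407, 0.002]
contact_force: [0.5, -1.4, 9.9]
width: 0.0134
finger_force: 30.0
```

```bash
python3 -c "
from h import *
i,K,T=cam('wrist','w12'); s=env.get_state(); print(s['tool_pos'],s['width'])
a=cv2.cvtColor(i,cv2.COLOR_RGB2GRAY)[190:235,370:395].astype(np.float32); b=cv2.imread('pics/w7.png',0).astype(np.float32)
r=cv2.matchTemplate(b[180:245,362:403],a,cv2.TM_CCOEFF_NORMED); print(cv2.minMaxLoc(r),'expect (8,10)')"
```

```text
[0.47745908 0.0795716  0.07404072] 0.013987122522721253
(-0.10492376238107681, 0.8807953000068665, (0, 2), (8, 12)) expect (8,10)
```

Call:
jog_arm(
  increments=[1,0,0,0,0,0.8,0,0,0,0,0.8,0,0,0,0,0.8,0,0,0,0,0.8,0,0,0,0,0.8,0,0,0,0,0.8,0,0,30,0,0.8,0,0,30,0],
)

```text
time: 40.12
tool_pos: [0.476, 0.0802, 0.1335]
ee_rot: [-2.015, -2.409, 0.001]
contact_force: [0.8, -0.4, -0.5]
width: 0.0184
finger_force: 0.0
```

Call:
jog_arm(
  increments=[1,46,9,0,0,1,46,8,0,0,1,0,0,0,0,1,0,0,0,0,1,0,0,0,0,1,0,0,0,0],
)

```text
time: 40.88
tool_pos: [0.5678, 0.0968, 0.1332]
ee_rot: [2.015, 2.41, -0.001]
contact_force: [0.1, -0.1, 0.6]
width: 0.0005
finger_force: 0.0
```

Call:
jog_arm(
  increments=[1,1,0,-16,0,1,0,0,-5,0,1,0,0,-4,0,1,0,0,-4,0,1,0,0,-3,0,1,0,0,0,0,1,0,0,0,0,1,0,0,0,0],
)

```text
time: 41.88
tool_pos: [0.5686, 0.0964, 0.1006]
ee_rot: [-2.016, -2.409, 0.003]
contact_force: [-3.7, -1.8, 5.7]
width: 0.0005
finger_force: 2.7
```

Call:
jog_arm(
  increments=[1,0,0,32,0,0.5,0,0,0,0,0.5,-46,-8,0,0,0.5,-46,-9,0,0,0.5,0,0,0,0,0.5,0,0,-30,0,0.5,0,0,-31,0,0.5,0,0,0,0],
)

```text
time: 42.88
tool_pos: [0.4763, 0.0797, 0.07]
ee_rot: [-2.013, -2.408, 0.005]
contact_force: [0.5, 0.3, 1.6]
width: 0.0458
finger_force: 0.0
```

Call:
jog_arm(
  increments=[1,0,0,0,0,1,0,0,0,0,1,0,0,0,0,1,0,0,0,0,1,0,0,0,0,1,0,0,0,0],
)

```text
time: 43.62
tool_pos: [0.4778, 0.0801, 0.0725]
ee_rot: [2.015, 2.409, 0.001]
contact_force: [-1.2, -0.5, 5.6]
width: 0.0137
finger_force: 30.0
```

Call:
jog_arm(
  increments=[1,2,-10,0,0,1,3,-18,0,0,1,4,-20,0,0,1,4,-20,0,0,1,4,-20,0,0,1,4,-20,0,0,1,2,-14,0,0,1,1,-6,0,0],
)

```text
time: 44.62
tool_pos: [0.501, -0.0494, 0.0716]
ee_rot: [-2.017, -2.408, 0.001]
contact_force: [-0.1, 0.6, -2.8]
width: 0.0139
finger_force: 30.0
```

Call:
jog_arm(
  increments=[1,0,0,0,0,1,0,0,0,0],
)

```text
time: 44.88
tool_pos: [0.5012, -0.0472, 0.0719]
ee_rot: [-2.014, -2.41, -0.0]
contact_force: [-0.1, -0.8, -3.2]
width: 0.014
finger_force: 30.0
```

```bash
python3 -c "
from h import *
ring('w13')
j,K,T=cam('scene','s13'); a=cv2.imread('pics/s9.png'); d=cv2.absdiff(j[:,:,::-1].copy(),a)[150:195,105:200].max(2); print('tray change px',(d>40).sum())"
```

```text
tcp [ 0.50124796 -0.04716431  0.07195614] score 0.8631770610809326 px 392 213 pad [ 0.5941118  -0.02948546  0.026     ] jig ex,ey mm from cap: 1.1967193731730295 -128.63556269831795
tray change px 392
```

Call:
jog_arm(
  increments=[1,0,0,5,0,1,0,0,15,0,1,0,0,25,0,1,0,0,25,0,1,0,0,0,0,1,0,0,0,0],
)

```text
time: 45.72
tool_pos: [0.5011, -0.0482, 0.1418]
ee_rot: [2.016, 2.409, -0.001]
contact_force: [-0.9, -0.0, -2.6]
width: 0.0139
finger_force: 30.0
```

```bash
python3 - <<'E'
from h import *
i,K,T=cam("top","t14"); a=cv2.imread("pics/t10.png"); s,_,_=cam("scene","s14")
print(env.get_state()["tool_pos"],env.get_state()["width"])
cv2.imwrite("pics/v14.png",np.vstack([np.hstack([cv2.resize(s[80:260,70:310],(400,300)),cv2.resize(i[120:220,310:443],(400,300))])[:,:,::-1],np.hstack([cv2.resize(i[120:220,250:443],(579,300))[:,:,::-1],np.zeros((300,221,3),np.uint8)])]))
E
```

```text
[ 0.50073621 -0.04809735  0.14122596] 0.013685249590549654
```

View pics/v14.png

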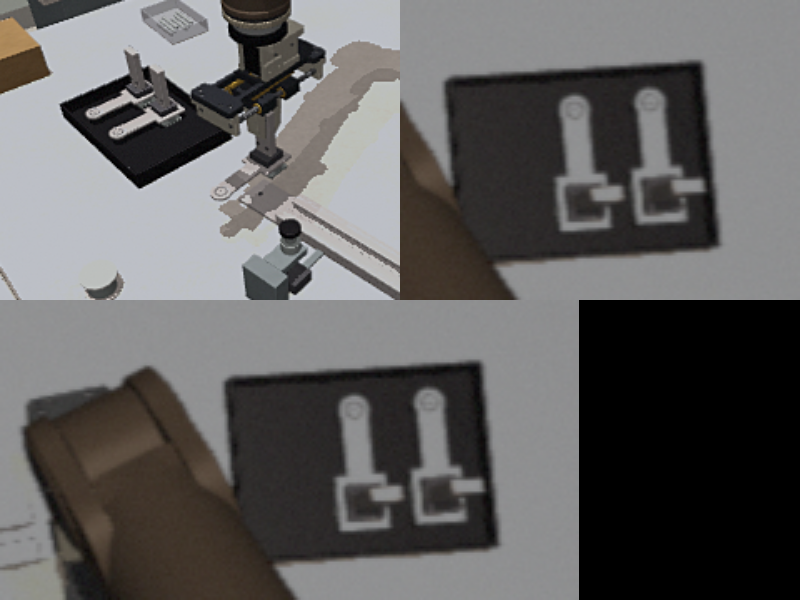

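Call:
jog_arm(
  increments=[1,1,-20,0,-1,1,1,-35,0,-1,1,2,-40,0,-1,1,2,-40,0,-1,1,2,-40,0,-1,1,1,-25,0,-1,1,1,-13,0,-1,1,0,0,0,0],
)

```text
time: 46.82
tool_pos: [0.5113, -0.261, 0.1418]
ee_rot: [-2.16, -2.281, -0.0]
contact_force: [0.4, -0.3, -3.1]
width: 0.0138
finger_force: 30.0
```

Call:
jog_arm(
  increments=[1,0,0,0,0,1,0,0,-30,0,1,0,0,-30,0,1,0,0,-8,0,1,0,0,-3,0,1,0,0,-2,0,1,0,0,-1,0,1,0,0,0,0],
)

```text
time: 47.82
tool_pos: [0.5116, -0.2611, 0.0684]
ee_rot: [2.159, 2.282, 0.0]
contact_force: [-0.0, 0.1, -3.1]
width: 0.0134
finger_force: 30.0
```

Call:
jog_arm(
  increments=[1,0,0,-1,0,1,0,0,0,0,1,0,0,0,0],
)

```text
time: 48.2
tool_pos: [0.5118, -0.2611, 0.0681]
ee_rot: [2.158, 2.281, 0.0]
contact_force: [-2.0, 0.6, 7.4]
width: 0.014
finger_force: 30.0
```

Call:
jog_arm(
  increments=[0.6,0,0,0,0,0.6,0,0,0,0,0.6,0,0,0,0,0.6,0,0,0,0,0.6,0,0,30,0,0.6,0,0,50,0,0.6,0,0,50,0,0.6,-10,40,40,0],
)

```text
time: 49.2
tool_pos: [0.5018, -0.2233, 0.2387]
ee_rot: [2.164, 2.276, 0.001]
contact_force: [0.3, 0.4, -0.8]
width: 0.0366
finger_force: 0.0
```

Call:
jog_arm(
  increments=[0.6,-10,60,0,0,0.6,-10,60,0,0,0.6,-10,60,0,0,0.6,-10,60,0,0,0.6,0,60,0,0,0.6,0,60,0,0,0.6,0,0,0,0,0.6,0,0,0,0],
)

```text
time: 50.2
tool_pos: [0.4613, 0.1387, 0.2368]
ee_rot: [2.158, 2.283, -0.001]
contact_force: [0.0, -0.5, -0.1]
width: 0.0366
finger_force: 0.0
```

```bash
python3 - <<'E'
from h import *
i,K,T=cam("top","t15"); s,_,_=cam("scene","s15"); print(tray())
cv2.imwrite("pics/v15.png",np.vstack([np.hstack([s[60:360,60:460],cv2.resize(i[120:220,310:443],(400,300))])[:,:,::-1],cv2.resize(i[80:240,98:440],(800,300))[:,:,::-1]]))
E
```

```text
(((556.368408203125, -337.1715087890625), (188.06585693359375, 259.92291259765625), 2.859668254852295), array([ 325,  141,   90,   67, 3183], dtype=int32))
```

View pics/v15.png

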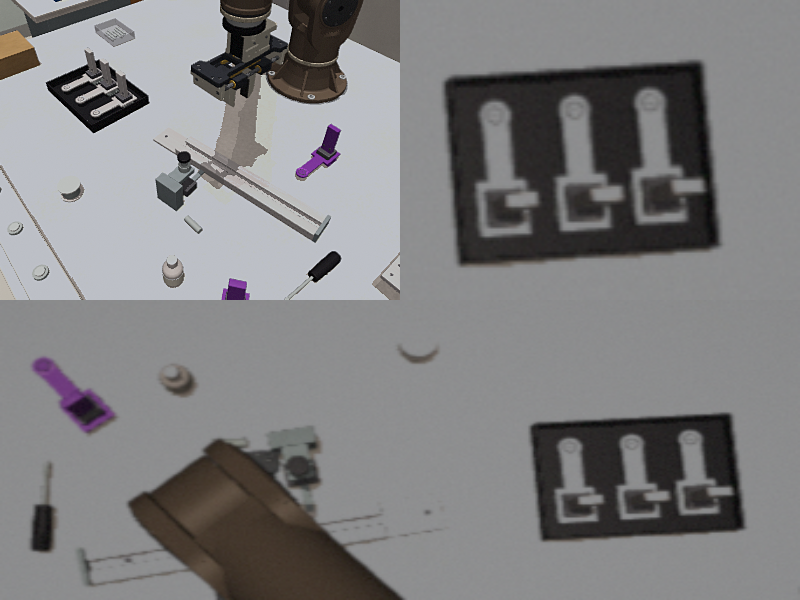

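All three stops stand upright inside the tray, at about (495,205), (585,200) and (660,190) in the crop. The track is empty, the cap is up and the bystanders are where they were, so I'm handing in.

```bash
python3 -c "
from cell import env
print(env.job_done())"
```

```text
the job is handed in; nothing more can be done
None
```

The job is handed in: all three stops on the track were punched on their pads and now stand upright in the tray, and the reel, screwdriver, bottle and spacer were left where they were; the hand-in call returned no verdict.

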